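Clear the jar off the cam clamp and hold its lever at full lift

TASK

Clamp the clarinet joint that lies in the wooden-fenced cam clamp. First take away the small jar that stands on the clamp's plate in the lever's path and stand it upright on the bench or mat, clear of the plate; then take the lever by its upright handle, swing it to the cam's highest lift, where the lever points straight away from the jaw over the raised rib on the plate and the jaw presses hardest on the joint (not on past it), and finish holding it there, because the lever springs back if let go. Leave the other things where they are.

Things in the scene. Friction and masses are not known exactly. Their poses are not given: they have to be found in the camera images.
- clamp: the cam clamp, fixed in place: an aluminium plate 230 (its x) x 170 (its y) x 12 mm on four rubber feet, origin at the centre of the plate's underside, 23 mm above the bench, +z up. Its +x points from the lever to the wooden fence (front face at x = 78 mm); the jaw moves along +x. The fence is nearest the robot, the lever side farthest
- cam_pivot (a point): the lever's pivot, a vertical axis at x = -25, y = 0 in the clamp's frame; the point is at the height of the lever bar's upper face, 72 mm above the bench. A thin dark steel rib on the plate, along x from x = -114 to -84 mm at y = 0, marks where the lever points at full lift in the clamp's frame
- handle_grip (a point): a point on the axis of the lever's upright handle, a round black post that turns freely on its own axis, 18 mm in diameter (20 mm at its ends), 85 mm from the pivot, from 72 to 128 mm above the bench; the point is 104 mm above the bench, where to grip. The flat steel lever bar, 14 mm wide, runs from the pivot to below the handle, 64 to 72 mm above the bench
- handle: the same black handle as a body; origin at its lower end on the bar, z up along it. A spring turns the lever back to its rest stop: about 0.25 N m at highest lift, some 3 N at the handle
- cam_lever (a joint): angle of the lever, rad: 0 at its rest stop, growing counter-clockwise seen from above, up to a stop at 2.5. At angle q the lever points from the pivot along the direction 1.392 + q (rad, counter-clockwise from the clamp's +x). The cam's highest lift is at 1.75, where the lever points along the clamp's -x; beyond it the jaw draws back again
- jaw (a joint): travel of the jaw towards the fence, m: 0 at rest, about 0.0115 at highest lift; the cam drives it
- jaw_pad: cork-faced sprung pad, 36 wide x 22 mm high, on the front of the jaw; it touches the joint in the last 3 mm of lift and presses it against the fence with about 6 N at highest lift. Origin in its middle, 5 mm behind its face
- clarinet: loose black clarinet joint, 276 mm long, body 27 mm in diameter, 0.21 kg, lying along the clamp's y on two wooden rests in front of the fence; its top is about 80 mm above the bench. Origin under its middle
- jar: the small grey-bodied jar with a white lid that stands on the clamp's plate at the lever's side, in the lever's path: round, 36 mm in diameter, 52 mm high, 80 g; origin at the centre of its underside, z up. Its foot is 35 mm above the bench. Bare mat (3.4 mm high) to set it on lies to the left of the clamp, round x = 0.52, y = 0.17; a lamp shade hangs 0.45 m above the bench near x = 0.68, y = 0.14
- tin: bystander: low open tin with a black rim, 47 mm in diameter, 12 mm high, on the plate below the lever's path, not in its way; origin at the centre of its underside
- tub: bystander: small white screw-top tub, 28 mm in diameter, 52 mm high, on the mat or bench at the left; origin at the centre of its underside
- bottle: bystander: bottle with a pointed white nozzle, 29 mm in diameter, 77 mm high, on the bench behind the clamp at the right; origin at the centre of its underside
There are look-alikes about, which are no part of the job. What is shaped like the jar but blue or red is not meant.

How it is judged:
On the way, in this order (a step that is already met when the one before it is completed fails the run):
1. the jar stands upright on the bench or mat off the clamp's plate, let go ((x of jar in the frame of clamp below -0.133 m or x of jar in the frame of clamp above 0.133 m or y of jar in the frame of clamp below -0.103 m or y of jar in the frame of clamp above 0.103 m) and height (world z) of jar below 0.03 m and angle between jar's own z axis and vertical below 0.15 rad and linear speed of jar below 0.02 m/s and contact force between the fingers and jar below 0.05 N), for 0.2 s.
2. the lever is at the cam's highest lift and the pad presses the clarinet joint (value of joint cam_lever between 1.61 and 1.89 rad and contact force between jaw_pad and clarinet above 3 N), for 0.2 s.
At the end, for the whole second after the job is handed in: the fingers hold the lever's handle (over 0.8 N) with the lever still, within 0.14 rad of highest lift (1.75), and the pad pressing the clarinet joint with more than 3 N; the jar stands upright and at rest, let go, wholly off the clamp's plate on the surface (all of step 1 and all of step 2 and contact force between the fingers and handle above 0.8 N and velocity of joint cam_lever between -0.1 and 0.1 rad/s); the arm keeps its last pose, push and grip.
It fails at once if the lever is swung (over 0.25 rad) while the jar is still on the clamp's plate (value of joint cam_lever above 0.25 rad and not (x of jar in the frame of clamp below -0.133 m or x of jar in the frame of clamp above 0.133 m or y of jar in the frame of clamp below -0.103 m or y of jar in the frame of clamp above 0.103 m)).
It fails at once if the jar is tipped over (angle between jar's own z axis and vertical above 0.7 rad).
It fails at once if a bystander (tin, tub or bottle) is moved by more than 40 mm (distance of any of tin, tub, bottle from where it was at the start of the episode above 0.04 m).
It also fails if it takes over 54 s, if anything falls off the work surface, if the arm or the gripper's body presses on something with over 40 N, if the wrist force passes 120 N, or if a joint passes its speed limit or range.

ROBOT

A 6-joint arm with a two-finger parallel gripper is mounted at the origin on a cart in front of the work surface, level with it; the furniture and walls round the work are solid. World frame = base frame: x ahead of the robot, y to its left, z up, the work surface at z = 0. Lengths are in m, angles in rad, forces in N, time in s.
With the tool pointing down it reaches from about 0.3 to 0.95 m from the base axis. Payload 3.1 kg.
Tool frame: the origin (TCP) lies on the mounting face of the last link; the fingertips stand 173 mm ahead of it and the grasp point (between the pads) lies 155 mm ahead of it; z points along the fingers, y is the line along which they close (so a half turn about z gives the same grasp; the last joint's range is limited). The gripper opens to 85 mm and grips with 20 to 120 N. Pads are 22 mm wide; open, the fingers measure 114 mm over their backs; the gripper's body (76 mm by 85 mm) begins 54 mm behind the grasp point. The pads swing forward as they close: fully open they stand 13 mm farther back than shut.
Start: joints at [-1.298, 0.308, 1.634, -0, 1.2, -0.07], TCP at [0.21, -0.589, 0.405] pointing down, gripper open.
Joint ranges: [-3.06, 3.06], [-0.79, 1.96], [0.05, 2.63], [-1.19, 4.34], [0.05, 2.64], [-2.94, 2.94]. Speed limits (rad/s): [2.79, 2.79, 3.14, 3.14, 3.14, 3.14].

INTERFACE

Orientations are given as a rotation vector (axis times angle).
In Python, from workcell import env gives the robot as it stands.
- The arm moves only by the shell command python3 -m crank 'ROWS' [OPENING] [FORCE]. ROWS is a JSON object whose one key "steps" holds a list that holds one entry, the list of rows, each a list of 6 numbers: the shift along the tool's x, y, z in m, then the turn, a rotation vector about the tool's x, y, z in rad. A call has 1 to 12 rows; each row shifts and turns the commanded pose from where the row before left it, along the tool's axes as they then stand; what a row does not reach is not made up. A row lasts 1/8 s, in which the tool goes at most 62.5 mm and 10.7 degrees, less where a joint would pass 70% of its speed; a pose out of reach is approached as far as the arm can. A call is refused whole if a number of a shift passes 0.0625 or a number of a turn 0.188, either way. A call with a gripper value outside its range is refused whole. OPENING is the opening, from -1 (shut) to 1 (fully open), set as the call begins (- or left out, the last holds). The fingers move at their own pace and stop on an object; FORCE is the grip in N (left out, the last holds). Time passes only in rows, so rows that do not move let the fingers close. It gives the time, the measured TCP pose, the force, the opening and the grip force at its end, in the units of the state.
- env.get_obs(): the state, without advancing time (a new reading comes with each control period).
- env.read_camera(name): name is "scene" or "top"; returns a dict with "frame" (420x560x3 uint8, red, green, blue), "z_map" (420x560 float32, m along the optical axis (not along the pixel's ray), 0 where there is no reading), "fov_y" (degrees; the focal length in pixels is half the picture's height over the tangent of half this angle, whatever the lens; pixels are square), "cx", "cy" (the principal point, pixels), "pose" (4x4, takes a point from camera to world coordinates). Camera axes: x right, y up, looking along -z (the intrinsics and any distortion apply to the point x, -y, -z); pixel columns grow to the right and rows downward; lengths in m; the calibration is good to about 2 mm. A picture is of the moment at which its call begins.
- env.finish_job(): hands the job in; it is judged then, once.
The state is a dict: "time_s": time; "joint_positions": joint angles; "joint_vel": joint speeds; "joint_torque": joint torques, N m; "tool_pos": TCP position; "ee_rot": TCP orientation; "contact_force": force on the tool from outside, world axes, zero at the start; "torque": the same for the moment, N m; "opening": opening from 0.0 (shut) to 1.0 (fully open); "grasp_force": force on a finger pad.
Only numpy, scipy, OpenCV 4.12 (cv2) and the standard library are available. Lean on these libraries where they do the work, as an engineer would, in place of code of your own. Each camera call takes 0.05 s, during which the arm holds its last target. There are 200 camera calls.

## Working session

There is one attempt and no reset: what is moved stays moved. The work goes in short steps, Python scripts to look and compute and a shell command to move; the robot and the scene stay as the last step left them, time stands still between calls to the robot, and variables do not carry over. Pictures are saved under pics/ and viewed, at most 10 in all, crops included, and the job is handed in when it is done.

```bash
mkdir -p pics; ls
cat > h.py <<'E'
import numpy as np, cv2
from workcell import env
def shot(n,f):
    c=env.read_camera(n); np.savez(f'{f}.npz',**c); cv2.imwrite(f'pics/{f}.png',cv2.cvtColor(c['frame'],cv2.COLOR_RGB2BGR)); return c
def pt(c,u,v,z=None,r=1):
    f=210/np.tan(np.radians(float(c['fov_y']))/2)
    d=np.array([(u-c['cx'])/f,-(v-c['cy'])/f,-1.])
    P=c['pose']; 
    if z is None:
        w=c['z_map'][v-r:v+r+1,u-r:u+r+1]; s=np.median(w[w>0])
    else: s=(z-P[2,3])/(P[:3,:3]@d)[2]
    return P[:3,:3]@(d*s)+P[:3,3]
E
python3 - <<'E'
from h import *
for n in('scene','top'):
    c=shot(n,n+'0'); print({k:v for k,v in c.items() if k not in('frame','z_map')})
print(env.get_obs())
E
```

```text
pics
{'fov_y': 45.505364616225336, 'cx': 280.6086622488665, 'cy': 210.7628366266405, 'pose': array([[ 0.63852989,  0.43964465, -0.63165826, -0.20506555],
       [-0.76958992,  0.3612396 , -0.5265333 , -0.62730665],
       [-0.00330757,  0.82232508,  0.56900837,  0.78702381],
       [ 0.        ,  0.        ,  0.        ,  1.        ]])}
{'fov_y': 43.08013528439156, 'cx': 272.40769093312605, 'cy': 206.74193872790292, 'pose': array([[ 0.02189615,  0.99428807, -0.10445953,  0.39852813],
       [-0.99972339,  0.02267273,  0.00625251,  0.0215144 ],
       [ 0.00858518,  0.10429373,  0.99450948,  1.42712251],
       [ 0.        ,  0.        ,  0.        ,  1.        ]])}
{'time_s': 0.1, 'joint_positions': array([-1.29772903e+00,  3.08933947e-01,  1.63508220e+00,  1.71502039e-06,
        1.19969951e+00, -6.97320955e-02]), 'joint_vel': array([-1.15881933e-03, -3.32330527e-03, -3.29664945e-03,  7.57992558e-04,
       -4.05348239e-05, -1.75498236e-04]), 'joint_torque': array([-3.71162760e-04, -4.16405439e+01, -2.77645290e+01, -8.84431643e-05,
        4.00946374e-03,  5.32580358e-06]), 'tool_pos': array([ 0.20992798, -0.58827428,  0.40354062]), 'ee_rot': array([-3.09347778e+00, -5.35474159e-01,  3.35736734e-04]), 'contact_force': array([ 0.27554252,  0.34521698, -0.68771969]), 'torque': array([-0.01792206, -0.00640021,  0.02180404]), 'grasp_force': 0.0, 'opening': 0.9989391982532944}
```

View pics/scene0.png

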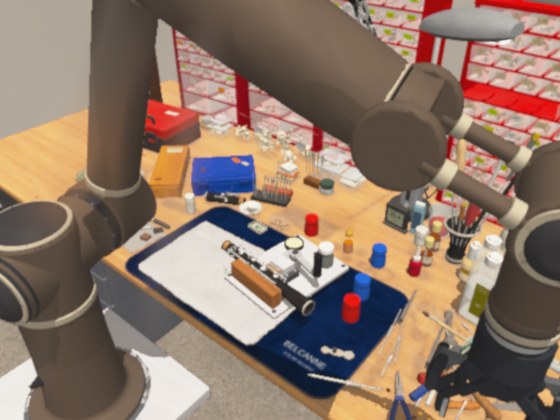

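View pics/top0.png

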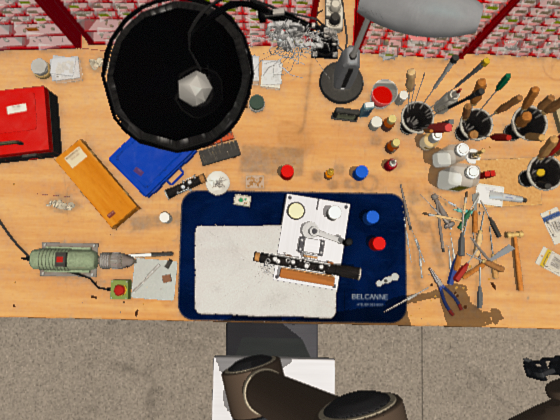

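The top view shows the plate at about (275-350, 195-285), the jar's white lid near (333,212), the pivot near (308,230), the handle near (345,240) and the tin at (296,211). I'll enlarge both views.

Run:
```python
import cv2
a=cv2.imread('pics/top0.png')[185:295,240:390]; cv2.imwrite('pics/topc.png',cv2.resize(a,None,fx=5,fy=5,interpolation=cv2.INTER_CUBIC))
a=cv2.imread('pics/scene0.png')[205:325,210:370]; cv2.imwrite('pics/scenec.png',cv2.resize(a,None,fx=5,fy=5,interpolation=cv2.INTER_CUBIC))
```

```text
(no output)
```

View pics/topc.png

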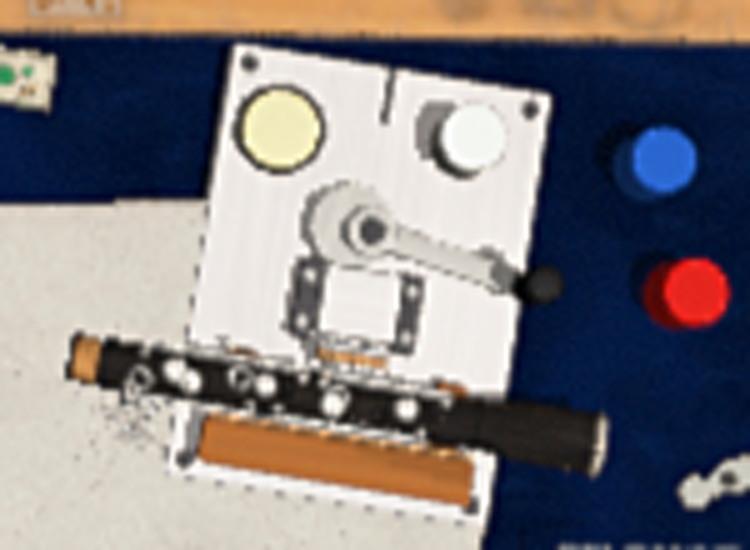

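View pics/scenec.png

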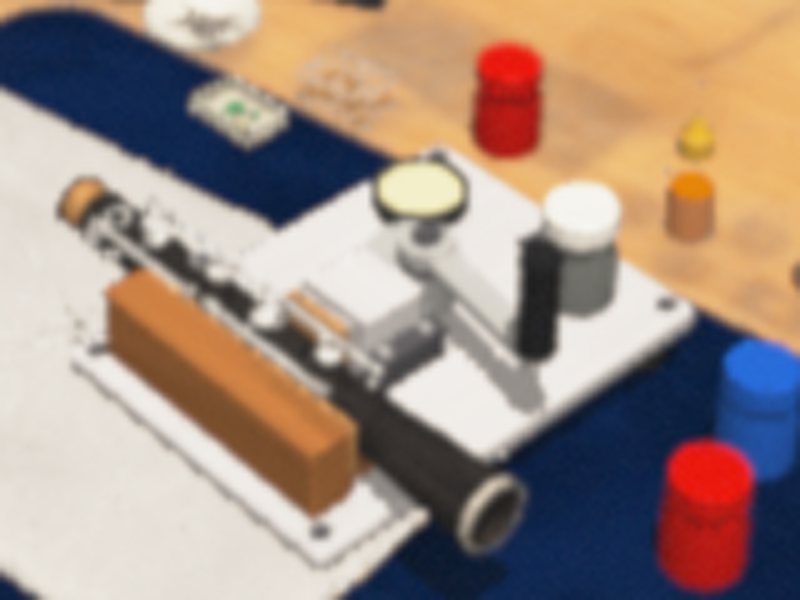

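Run:
```python
from h import *
t=dict(np.load('top0.npz')); s=dict(np.load('scene0.npz'))
T=lambda u,v,z:pt(t,240+(u-2)/5,185+(v-2)/5,z).round(4)
S=lambda u,v,z:pt(s,210+(u-2)/5,205+(v-2)/5,z).round(4)
for n,a in dict(FL=(233,44,.035),FR=(551,95,.035),NL=(168,472,.035),rib0=(392,68,.04),rib1=(385,122,.04),piv=(371,231,.075),han=(545,285,.128),jar=(472,135,.087),tin=(280,129,.047),blue=(664,160,.055),red=(695,292,.055)).items(): print('T',n,T(*a))
for n,a in dict(jar=(581,208,.087),han=(541,245,.128),piv=(427,233,.075),blue=(763,362,.055),tin=(420,190,.047),FR=(692,312,.035)).items(): print('S',n,S(*a))
FL,FR,NL=T(233,44,.035),T(551,95,.035),T(168,472,.035)
print(np.linalg.norm(FL-FR),np.linalg.norm(FL-NL),np.arctan2(*(NL-FL)[1::-1]),np.arctan2(*(FL-FR)[1::-1]))
for u,v in((334,212),(300,260),(296,215),(220,270)):print(pt(t,u,v))
```

```text
T FL [ 0.581  -0.0228  0.035 ]
T FR [ 0.5577 -0.191   0.035 ]
T NL [0.3564 0.0066 0.035 ]
T rib0 [ 0.5695 -0.1065  0.04  ]
T rib1 [ 0.5409 -0.1032  0.04  ]
T piv [ 0.4814 -0.0937  0.075 ]
T han [ 0.4537 -0.1745  0.128 ]
T jar [ 0.5305 -0.1432  0.087 ]
T tin [ 0.5353 -0.0478  0.047 ]
T blue [ 0.5229 -0.2468  0.055 ]
T red [ 0.4549 -0.263   0.055 ]
S jar [ 0.5292 -0.1459  0.087 ]
S han [ 0.4559 -0.1755  0.128 ]
S piv [ 0.4834 -0.0948  0.075 ]
S blue [ 0.5261 -0.246   0.055 ]
S tin [ 0.5336 -0.0514  0.047 ]
S FR [ 0.5542 -0.1928  0.035 ]
0.16980615418765013 0.22651604799660438 3.0114333216426608 1.4331467689258661
[ 0.52972329 -0.14349826  0.08429395]
[ 0.40672229 -0.06008439  0.06940376]
[ 0.52358786 -0.04926682  0.04343597]
[0.3762021  0.14708026 0.01375355]
```

The jar is near (0.530, -0.1445), the pivot near (0.482, -0.094), and the clamp's yaw is about 3.0. The target for the handle is about (0.566, -0.106). Next I move over the jar.

```bash
python3 -m crank '{"steps":[[[0,0,0,0,0,0.171],[0,0,0,0,0,0.171],[0.032,-0.0444,0.0084,0,0,0],[0.032,-0.0444,0.0084,0,0,0],[0.032,-0.0444,0.0084,0,0,0],[0.032,-0.0444,0.0084,0,0,0],[0.032,-0.0444,0.0084,0,0,0],[0.032,-0.0444,0.0084,0,0,0],[0.032,-0.0444,0.0084,0,0,0],[0.032,-0.0444,0.0084,0,0,0],[0.032,-0.0444,0.0084,0,0,0],[0.032,-0.0444,0.0084,0,0,0]]]}' 1 30
```

```text
time_s: 1.6
tool_pos: [0.5303, -0.1427, 0.3201]
ee_rot: [3.142, 0.001, -0.001]
contact_force: [-0.1, -0.2, 0.5]
opening: 0.998
grasp_force: 0.0
```

```bash
python3 -m crank '{"steps":[[[0,0.0015,0.026,0,0,0],[0,0,0.026,0,0,0],[0,0,0.025,0,0,0],[0,0,0.025,0,0,0],[0,0,0,0,0,0]]]}' 1 30 && python3 -m crank '{"steps":[[[0,0,0,0,0,0],[0,0,0,0,0,0],[0,0,0,0,0,0],[0,0,0,0,0,0],[0,0,0,0,0,0],[0,0,0,0,0,0]]]}' -1 30
```

```text
time_s: 2.22
tool_pos: [0.5281, -0.1453, 0.2162]
ee_rot: [-3.139, -0.001, 0.009]
contact_force: [0.0, 0.7, 0.5]
opening: 1.001
grasp_force: 0.0
time_s: 2.98
tool_pos: [0.5304, -0.1461, 0.22]
ee_rot: [3.141, 0.001, 0.003]
contact_force: [-0.8, -0.5, 5.9]
opening: 0.408
grasp_force: 30.6
```

```bash
python3 -m crank '{"steps":[[[0,0,-0.035,0,0,0],[0,0,-0.04,0,0,0],[0,0,-0.04,0,0,0],[0,0,0,0,0,0]]]}' -1 30
python3 - <<'E'
from h import *
t=dict(np.load('top0.npz'))
for u,v in((165,217),(242,200),(218,182),(195,225),(205,210),(220,210),(182,200),(220,235)):print(u,v,pt(t,u,v,r=0).round(3))
E
```

```text
time_s: 3.48
tool_pos: [0.5312, -0.1465, 0.3375]
ee_rot: [3.139, 0.001, 0.012]
contact_force: [0.6, -0.3, -0.7]
opening: 0.407
grasp_force: 30.5
165 217 [0.51  0.292 0.045]
242 200 [0.564 0.095 0.005]
218 182 [0.61  0.16  0.013]
195 225 [0.494 0.219 0.003]
205 210 [0.535 0.193 0.005]
220 210 [0.536 0.153 0.001]
182 200 [0.561 0.256 0.004]
220 235 [0.468 0.15  0.016]
```

```bash
python3 -m crank '{"steps":[[[0,-0.0535,0,0,0,0],[0,-0.0535,0,0,0,0],[0,-0.0535,0,0,0,0],[0,-0.0535,0,0,0,0],[0,-0.0535,0,0,0,0],[0,-0.0535,0,0,0,0],[0,0,0.04,0,0,0],[0,0,0.04,0,0,0],[0,0,0.03,0,0,0],[0,0,0.02,0,0,0],[0,0,0,0,0,0],[0,0,0,0,0,0]]]}' -1 30
```

```text
time_s: 4.97
tool_pos: [0.5301, 0.1751, 0.2044]
ee_rot: [-3.141, -0.001, -0.002]
contact_force: [0.0, 1.0, -1.0]
opening: 0.406
grasp_force: 30.6
```

Run:
```python
from h import *
print(env.get_obs()['tool_pos'])
c=shot('top','top1');s=shot('scene','scene1')
a=cv2.imread('pics/top1.png')[150:280,150:300];b=cv2.imread('pics/scene1.png')[150:280,150:300]
cv2.imwrite('pics/c1.png',cv2.resize(np.hstack([a,b]),(800,347),interpolation=cv2.INTER_CUBIC))
```

```text
[0.53008234 0.17514392 0.20440356]
```

View pics/c1.png

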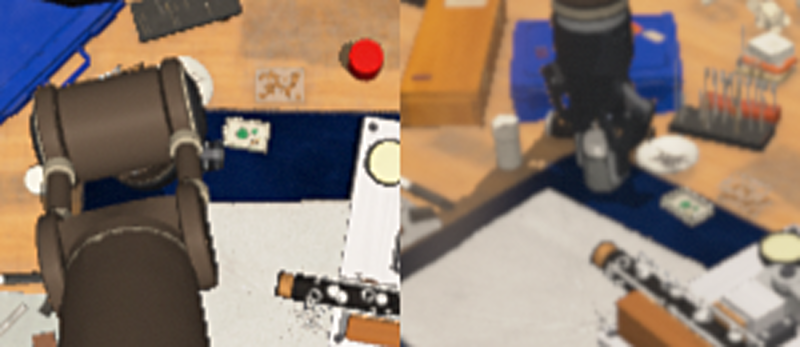

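The jar hangs upright over bare navy mat (crop around (605,160)), and the tub and white dish are clear of it. I lower it about 15 mm and watch the force.

```bash
python3 -m crank '{"steps":[[[0,0,0.008,0,0,0],[0,0,0.005,0,0,0],[0,0,0.0025,0,0,0],[0,0,0,0,0,0],[0,0,0,0,0,0]]]}' -1 30
```

```text
time_s: 5.7
tool_pos: [0.5293, 0.1751, 0.1884]
ee_rot: [3.141, 0.001, -0.001]
contact_force: [-2.4, -1.0, 2.2]
opening: 0.404
grasp_force: 31.0
```

```bash
python3 -m crank '{"steps":[[[0,0,0,0,0,0],[0,0,0,0,0,0],[0,0,0,0,0,0],[0,0,0,0,0,0],[0,0,-0.03,0,0,0],[0,0,-0.05,0,0,0],[0,0,-0.06,0,0,0],[0,0,0,0,0,0]]]}' 0.7 30
python3 - <<'E'
from h import *
s=shot('scene','scene2')
cv2.imwrite('pics/c2.png',cv2.resize(cv2.imread('pics/scene2.png')[150:300,150:350],(800,600),interpolation=cv2.INTER_CUBIC))
E
```

```text
time_s: 6.7
tool_pos: [0.5321, 0.1758, 0.3345]
ee_rot: [-3.138, -0.001, -0.02]
contact_force: [-0.2, 0.4, -0.2]
opening: 0.851
grasp_force: 0.0
```

View pics/c2.png

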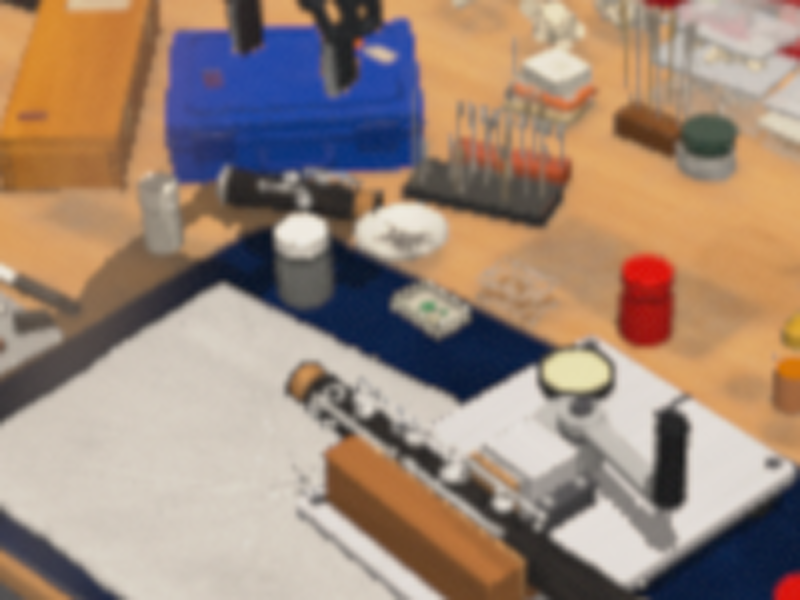

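The jar stands upright on the mat at crop (303,262), let go, and the lever is unmoved. I go to the handle and turn the fingers onto the lever's tangent.

```bash
python3 -m crank '{"steps":[[[-0.011,0.0501,0,0,0,0],[-0.011,0.0501,0,0,0,0],[-0.011,0.0501,0,0,0,0],[-0.011,0.0501,0,0,0,0],[-0.011,0.0501,0,0,0,0],[-0.011,0.0501,0,0,0,0],[-0.011,0.0501,0,0,0,0],[0,0,0,0,0,-0.178],[0,0,0,0,0,-0.178],[0,0,0,0,0,-0.178],[0,0,0,0,0,-0.178],[0,0,0,0,0,-0.178]]]}' 0 30; python3 -m crank '{"steps":[[[0,0,0,0,0,-0.178],[0,0,0,0,0,-0.178],[0,0,0,0,0,0],[0,0,0,0,0,0]]]}' 0 30
```

```text
time_s: 8.25
tool_pos: [0.4517, -0.1752, 0.3259]
ee_rot: [-2.828, -1.36, 0.004]
contact_force: [0.8, 0.2, 1.0]
opening: 0.5
grasp_force: 0.0
time_s: 8.75
tool_pos: [0.4523, -0.1754, 0.3271]
ee_rot: [-2.551, -1.83, 0.002]
contact_force: [-1.2, -0.1, 0.3]
opening: 0.5
grasp_force: 0.0
```

```bash
python3 -m crank '{"steps":[[[0.001,0.002,0,0,0,0],[0,0,0.02,0,0,0],[0,0,0.02,0,0,0],[0,0,0.018,0,0,0],[0,0,0.01,0,0,0],[0,0,0,0,0,0]]]}' 0 30;  python3 -m crank '{"steps":[[[0,0,0,0,0,0],[0,0,0,0,0,0],[0,0,0,0,0,0],[0,0,0,0,0,0]]]}' -1 40
python3 - <<'E'
from h import *
s=shot('scene','scene3')
cv2.imwrite('pics/c3.png',cv2.resize(cv2.imread('pics/scene3.png')[170:320,200:400],(800,600),interpolation=cv2.INTER_CUBIC))
E
```

```text
time_s: 9.5
tool_pos: [0.4547, -0.1752, 0.2595]
ee_rot: [-2.55, -1.833, 0.001]
contact_force: [0.8, -0.2, 0.8]
opening: 0.502
grasp_force: 0.0
time_s: 10.0
tool_pos: [0.4553, -0.1756, 0.2609]
ee_rot: [2.55, 1.833, 0.001]
contact_force: [-1.3, -0.2, 4.0]
opening: 0.203
grasp_force: 39.2
```

View pics/c3.png

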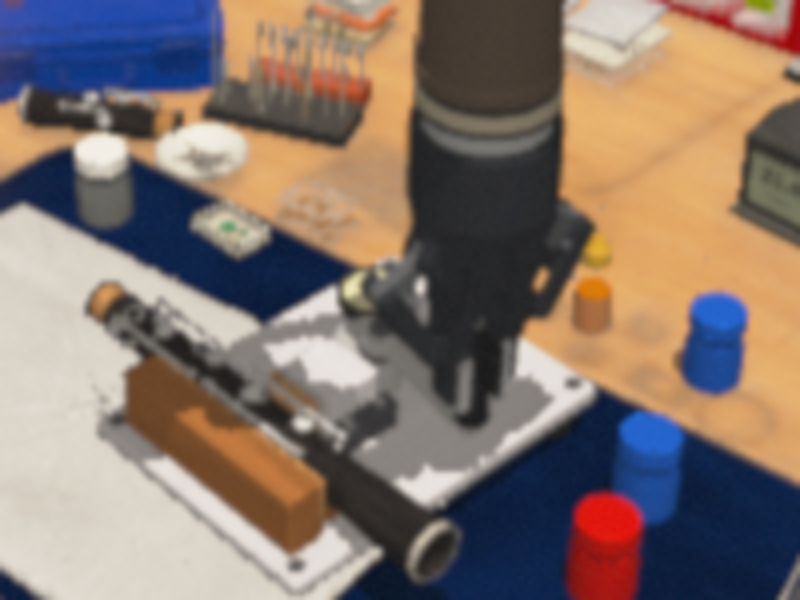

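The fingers hold the handle (crop (470,390)) at about 17 mm opening. I swing 8 rows along the arc in the tool's axes and then check.

```bash
python3 -m crank '{"steps":[[[0.0006,0.0099,0,0,0,-0.1167],[0.0006,0.0099,0,0,0,-0.1167],[0.0006,0.0099,0,0,0,-0.1167],[0.0006,0.0099,0,0,0,-0.1167],[0.0006,0.0099,0,0,0,-0.1167],[0.0006,0.0099,0,0,0,-0.1167],[0.0006,0.0099,0,0,0,-0.1167],[0.0006,0.0099,0,0,0,-0.1167],[0,0,0,0,0,0]]]}' -1 50
```

```text
time_s: 11.18
tool_pos: [0.5309, -0.1638, 0.2608]
ee_rot: [-1.45, -2.786, -0.0]
contact_force: [-3.0, 1.7, 8.1]
opening: 0.198
grasp_force: 48.9
```

```bash
python3 -m crank '{"steps":[[[0.0006,0.0099,0,0,0,-0.1167],[0.0006,0.0099,0,0,0,-0.1167],[0.0006,0.0099,0,0,0,-0.1167],[0.0006,0.0099,0,0,0,-0.1167],[0.0006,0.0099,0,0,0,-0.1167],[0.0006,0.0099,0,0,0,-0.1167],[0.0006,0.0099,0,0,0,-0.1167],[0,0,0,0,0,0],[0,0,0,0,0,0],[0,0,0,0,0,0]]]}' -1 50
python3 - <<'E'
from h import *
t=shot('top','top4');s=shot('scene','scene4')
a=cv2.imread('pics/top4.png')[170:300,240:390];b=cv2.imread('pics/scene4.png')[190:320,210:360]
cv2.imwrite('pics/c4.png',cv2.resize(np.hstack([a,b]),(800,347),interpolation=cv2.INTER_CUBIC))
E
```

```text
time_s: 12.42
tool_pos: [0.5656, -0.1073, 0.2608]
ee_rot: [-0.225, -3.132, 0.002]
contact_force: [-4.1, -2.5, 6.3]
opening: 0.204
grasp_force: 48.8
```

View pics/c4.png

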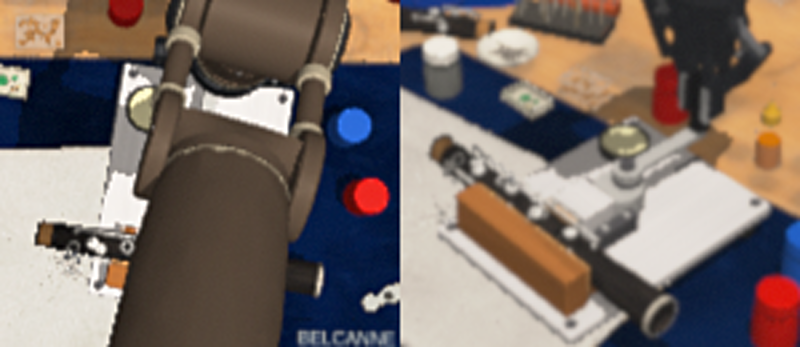

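The scene view shows the lever pointing straight away from the jaw over the rib, with the handle held at crop (700,110) and the jar upright at (440,65). The chord from start to end gives q ≈ 1.74, so I hand it in.

```bash
python3 -c "
from workcell import env
print(env.finish_job())"
```

```text
the job is handed in; nothing more can be done
None
```

I stood the jar upright on the mat left of the clamp, swung the lever to about 1.74 rad (highest lift is 1.75), and handed the job in with the gripper still holding the handle; the pad's force on the joint was not measured, and no verdict came back.

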